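# Clear the deck and lay the straightedge on the cylinder head

### The job

We want to check this green cylinder head for warp. First clear the blue ratchet handle off the deck and lay it flat in the middle of the red tool tray; then draw the straightedge straight out by its red end until it is wholly clear of the head, and let go of it on the bench. Now take it by the black band at its middle and lay it gently, right way up, lengthwise along the deck, centred over the row of combustion chambers; leave all other things where they are.

Things in the scene. Friction and masses are not known exactly. Their poses are not given: they have to be found in the camera images.
- head: Green cylinder head fixed on two wooden blocks; with the blocks 380 mm (own x) by 170 (own y) by 145 high (z). Origin: centre of its footprint, on the bench. The head itself spans z 55 to 145; under it, between the blocks (own x -140 to +140), is an open gap 55 high. Its front face (own y = -85) looks roughly to the robot's right (-y), over open bench.
- deck (a point): Centre of the head's flat top (the deck, 380 x 170 mm, bright steel with four dark round combustion chambers in a row along its middle line). 145 mm above the bench; axes as the head's: x along the row of chambers.
- straightedge: Aluminium straightedge, an I-section bar 200 mm long (own x) x 36 wide (own y) x 30 high (z), 0.3 to 0.6 kg. Red cap on the last 36 mm at its -x end, black band over the middle 60 mm. Origin: centre of its underside. At the start it lies on the bench under the head, about square to it, with 65 to 80 mm of its red end sticking out of the front face.
- ratchet: Ratchet handle lying flat, 190 mm long (own x): blue grip 100 x 26 wide x 24 high from x = -95 to +5, steel neck 16 wide x 18 high to x = 55, round steel head 40 across x 24 high centred at x = 75. Origin: its underside, mid-length, about 5 mm from its balance point. Lies across the middle of the deck at the start.
- tray: Red open tool tray fixed on the bench, 260 mm (own x) x 160 (own y), 28 high; walls and floor 5 mm thick. Origin: centre of its underside.
- spray_can: Bystander: yellow and black spray can, 56 mm across, 160 tall, standing. Origin: its underside, on its axis.
- oil_bottle: Bystander: blue oil bottle, 66 mm across, 170 tall, standing. Origin: its underside, on its axis.
- piston: Bystander: bare aluminium piston, 76 mm across, 60 tall, standing. Origin: its underside, on its axis.
- valve_spring: Bystander: valve spring standing on the deck near its +x end, 34 mm across, 45 tall. Origin: its underside, on its axis.
- socket: Bystander: long steel socket standing, 38 mm across, 65 tall. Origin: its underside, on its axis.
- grease_tub: Bystander: white tub with red lid, 80 mm across, 75 tall. Origin: its underside, on its axis.
- screwdriver: Bystander: screwdriver with green handle lying flat, 200 mm long. Origin: its underside, near mid-length.

How it is judged:
On the way, in this order (a step that is already met when the one before it is completed fails the run):
1. the ratchet handle lies flat in the tray, let go, within 50 mm of the tray's middle each way (x of ratchet in the frame of tray between -0.05 and 0.05 m and y of ratchet in the frame of tray between -0.05 and 0.05 m and height (world z) of ratchet below 0.015 m and angle between ratchet's own z axis and vertical below 0.15 rad and linear speed of ratchet below 0.03 m/s and contact force between the fingers and ratchet below 0.2 N), for 0.2 s.
2. the straightedge lies on the bench wholly clear of the head's front, let go (y of straightedge in the frame of head below -0.18 m and height (world z) of straightedge below 0.008 m and linear speed of straightedge below 0.02 m/s and contact force between the fingers and straightedge below 0.2 N), for 0.2 s.
3. the straightedge is lifted, held within 35 mm of its middle (contact force between the fingers and straightedge above 0.5 N and height (world z) of straightedge above 0.03 m and x of the grasp point in the frame of straightedge between -0.035 and 0.035 m), for 0.2 s.
At the end, for the whole second after the job is handed in: The straightedge lies flat and right way up on the deck, at rest and let go, its middle within 40 mm along and 20 mm across of the deck's centre and within 10 degrees of the deck's long axis; the ratchet handle lies flat on the tray's floor, at rest, within 50 mm of the tray's middle each way (all of step 1 and x of straightedge in the frame of deck between -0.04 and 0.04 m and y of straightedge in the frame of deck between -0.02 and 0.02 m and z of straightedge in the frame of deck between -0.005 and 0.006 m and angle between the x axis of straightedge and the x axis of deck, either way round below 0.17 rad and angle between straightedge's own z axis and vertical below 0.08 rad and linear speed of straightedge below 0.02 m/s and contact force between the fingers and straightedge below 0.2 N); the robot touches nothing.
It fails at once if the straightedge is dropped (let go and falling faster than 0.6 m/s, a fall of about 18 mm) (contact force between the fingers and straightedge below 0.2 N and linear speed of straightedge above 0.6 m/s).
It fails at once if a bystander (spray can, oil bottle, piston, valve spring, socket, grease tub or screwdriver) is moved more than 40 mm (distance of any of spray_can, oil_bottle, piston, valve_spring, socket, grease_tub, screwdriver from where it was at the start of the episode above 0.04 m).
It also fails if it takes over 72 s, if anything falls off the work surface, if the arm or the gripper's body presses on something with over 40 N, if the wrist force passes 120 N, or if a joint passes its speed limit or range.

### The arm

A 6-joint arm with a two-finger parallel gripper is mounted at the origin on the work surface. World frame = base frame: x ahead of the robot, y to its left, z up, the work surface at z = 0. Lengths are in m, angles in rad, forces in N, time in s.
With the tool pointing down it reaches from about 0.35 to 0.85 m from the base axis. Payload 8.1 kg.
Tool frame: the origin (TCP) lies on the centre line of the jaws, within the pads' length; the fingertips stand robot.tips_ahead ahead of it and the grasp point (between the pads) lies 6 mm ahead of it (robot.tips_ahead is the distance from the TCP to the fingertips, in m); z points along the fingers, y is the line along which they close (so a half turn about z gives the same grasp; the last joint's range is limited). The gripper opens to 93 mm and grips with 3 to 60 N. Pads are 15 mm wide; open, the fingers measure 128 mm over their backs; the gripper's body (75 mm by 188 mm) begins 65 mm behind the grasp point.
Start: joints at [1.124, 0.13, 1.488, -0, 1.523, -0.085], TCP at [0.212, 0.561, 0.244] pointing down, gripper open.
Joint ranges: [-2.96, 2.96], [-0.89, 2.26], [0.02, 2.5], [-1.34, 4.48], [0, 2.73], [-2.66, 2.66]. Speed limits (rad/s): [2.39, 2.39, 2.79, 3.14, 3.14, 3.14].

### API

Orientations are given as a rotation vector (axis times angle).
In Python, from plant import robot gives the robot as it stands.
- The arm moves only by the tool apply_moves, never from a script. Its arguments are lists of equal length, an entry for each row: "delta_pos": the shift along the tool's x, y, z in cm, a list of three; "twist": the turn about the tool's z in rad. A call has 1 to 8 rows; each row shifts and turns the commanded pose from where the row before left it, along the tool's axes as they then stand; what a row does not reach is not made up. A row lasts 1/8 s, in which the tool goes at most 62.5 mm and 10.7 degrees, less where a joint would pass 70% of its speed; a pose out of reach is approached as far as the arm can. A call with a gripper value outside its range is refused whole. "gripper" is the finger opening in cm, from 0 to 9.3, set as the call begins (left out, the last holds). The fingers move at their own pace and stop on an object; "squeeze" is the grip in N (left out, the last holds). Time passes only in rows, so rows that do not move let the fingers close. It gives the time, the measured TCP pose, the force, the opening and the grip force at its end, in the units of the state.
- robot.read_state(): the state, without advancing time (a new reading comes with each control period).
- robot.read_camera(name): name is "side" or "top" or "wrist"; returns a dict with "frame" (384x512x3 uint8, red, green, blue), "vertical_fov" (degrees; the focal length in pixels is half the picture's height over the tangent of half this angle, whatever the lens; pixels are square), "cx", "cy" (the principal point, pixels), "k1" (the pictures are not rectified: a ray, as slopes to the right and down, at radius r is drawn at 1 + k1 r^2 times it, then the intrinsics apply), "R" (3x3) and "t" (3): a world point X has camera coordinates R X + t. Camera axes: x right, y down, z forward; pixel columns grow to the right and rows downward; lengths in m; the calibration is good to about 2 mm. A picture is of the moment at which its call begins. There is no depth.
- robot.close_job(): hands the job in; it is judged then, once.
The state is a dict: "t": time; "q": joint angles; "dq": joint speeds; "joint_torque": joint torques, N m; "tool_pos": TCP position; "orientation": TCP orientation; "force": force on the tool from outside, world axes, zero at the start; "wrist_torque": the same for the moment, N m; "opening": finger opening in m; "gripper_force": force on a finger pad.
Only numpy, scipy, OpenCV 4.12 (cv2) and the standard library are available. Lean on these libraries where they do the work, as an engineer would, in place of code of your own. Each camera call takes 0.05 s, during which the arm holds its last target. There are 200 camera calls.

## Working session

There is one attempt and no reset: what is moved stays moved. The work goes in short steps, Python scripts to look and compute and a tool call to move; the robot and the scene stay as the last step left them, time stands still between calls to the robot, and variables do not carry over. Pictures are saved under pics/ and viewed, at most 10 in all, crops included, and the job is handed in when it is done.

Besides the shell and the picture viewer there is one more tool, called after "Request:" as a command line: name --pt "numbers of a row" for each row, then --argument value for the rest. apply_moves: Moves the arm, as the interface text tells. Its arguments: {"type":"object","properties":{"delta_pos":{"type":"array"},"twist":{"type":"array"},"gripper":{"type":"number"},"squeeze":{"type":"number"}},"required":["delta_pos","twist"]}

```bash
ls; mkdir -p pics; python3 - <<'E'
from plant import robot
import cv2
s=robot.read_state(); print(s, robot.tips_ahead)
for n in("top","side"):
    c=robot.read_camera(n); cv2.imwrite(f"pics/{n}0.png",cv2.resize(c["frame"][:,:,::-1],(800,600),interpolation=cv2.INTER_CUBIC))
    print(n,{k:v for k,v in c.items() if k!="frame"})
E
```

```text
pics
{'t': 0.0, 'q': array([ 1.12361775e+00,  1.31159960e-01,  1.48924199e+00, -1.08668217e-05,
        1.52298039e+00, -8.54023204e-02]), 'dq': array([-0.00169238, -0.00152095,  0.00085032,  0.00038001, -0.00052437,
        0.0002367 ]), 'joint_torque': array([ 1.01225865e-03, -5.59816682e+01, -4.91778624e+01,  7.71702966e-02,
        3.49748146e-02, -1.50570631e-04]), 'tool_pos': array([0.21212713, 0.56071219, 0.24260859]), 'orientation': array([-5.65098958e-01, -3.08988140e+00,  2.71622712e-03]), 'force': array([-0.98693856, -0.30940492,  0.89823741]), 'wrist_torque': array([-0.0454235 , -0.00941931,  0.01518432]), 'gripper_force': 0.0, 'opening': 0.09276147832499222} 0.025
top {'vertical_fov': 57.207385173529445, 'cx': 260.32458682449294, 'cy': 189.8231977831776, 'k1': 0.03399532338591383, 'R': array([[ 1.45338423e-02, -9.99889547e-01,  3.10821026e-03],
       [-9.83617529e-01, -1.48557879e-02, -1.79654842e-01],
       [ 1.79681174e-01, -4.46214955e-04, -9.83724797e-01]]), 't': array([-0.09885581,  0.58256944,  1.01579522])}
side {'vertical_fov': 44.8365728949105, 'cx': 256.1892659107612, 'cy': 190.149193112273, 'k1': -0.1291379336348366, 'R': array([[-0.98225042, -0.18703293, -0.01424036],
       [-0.11557397,  0.66326301, -0.73940844],
       [ 0.14773884, -0.72463844, -0.67310651]]), 't': array([0.5273427 , 0.18607275, 1.60978129])}
```

View pics/top0.png

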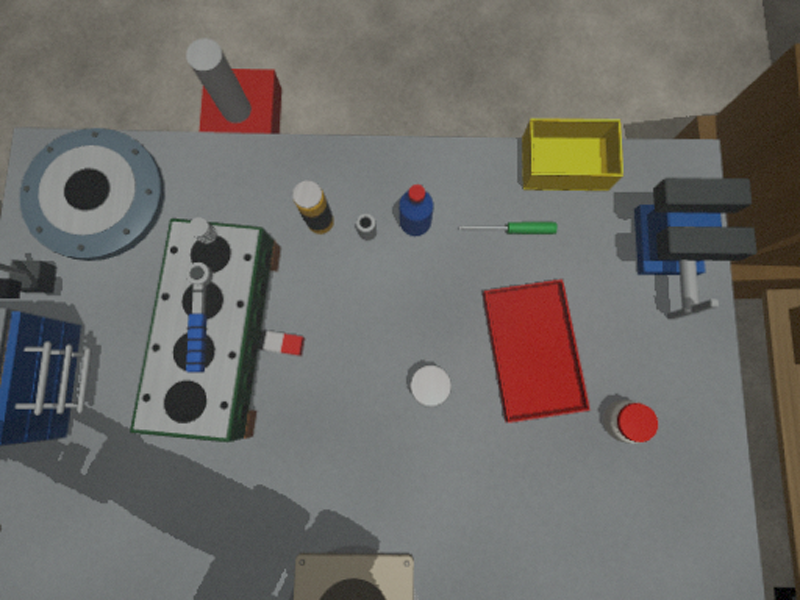

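View pics/side0.png

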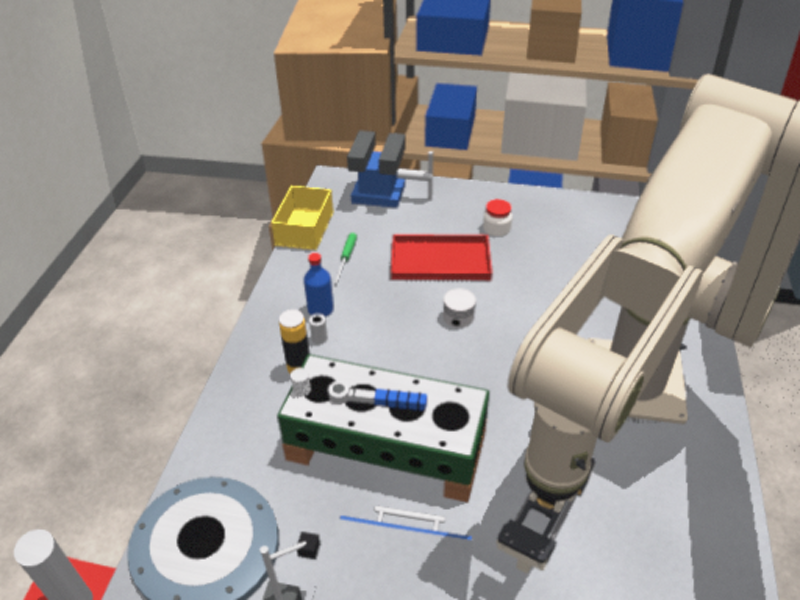

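The top view (arm hidden from it) shows the deck with corners at about (173,220), (265,229), (228,439) and (132,431). The ratchet runs from (199,265) to (196,371), the red straightedge cap is at (292,344), and the tray is at (535,350). The side view agrees. I'll enlarge the head area next.

```bash
cat > h.py <<'E'
import numpy as np, cv2
from plant import robot
def K(c):
    f=192/np.tan(np.radians(c["vertical_fov"]/2)); return np.array([[f,0,c["cx"]],[0,f,c["cy"]],[0,0,1.]])
def px2w(c,pts,z):
    """pixels (native) -> world xy at height z"""
    n=cv2.undistortPointsIter(np.array(pts,float).reshape(-1,1,2),K(c),np.array([c["k1"],0,0,0,0.]),None,None,(3,50,1e-10)).reshape(-1,2)
    d=np.c_[n,np.ones(len(n))]@c["R"]; o=-c["R"].T@c["t"]
    return (o+d*((z-o[2])/d[:,2])[:,None])[:,:2]
def w2px(c,P):
    return cv2.projectPoints(np.array(P,float).reshape(-1,1,3),cv2.Rodrigues(c["R"])[0],c["t"],K(c),np.array([c["k1"],0,0,0,0.]))[0].reshape(-1,2)
def crop(c,name,u0,v0,u1,v1,s):
    cv2.imwrite(f"pics/{name}.png",cv2.resize(c["frame"][v0:v1,u0:u1,::-1],None,fx=s,fy=s,interpolation=cv2.INTER_CUBIC))
E
python3 - <<'E'
from h import *
c=robot.read_camera("top"); crop(c,"head",75,135,210,285,4)
s=1.5625
def show(n,p,z): w=px2w(c,np.array(p)/s,z); print(n,w.round(4).tolist()); return w
w=show("deck",[(173,220),(265,229),(228,439),(132,431)],.145); print(w.mean(0),[np.linalg.norm(w[i]-w[i-1]) for i in range(4)])
w=show("tray",[(483,291),(563,281),(588,408),(507,421)],.028); print(w.mean(0),[np.linalg.norm(w[i]-w[i-1]) for i in range(4)])
show("ratchet",[(199,274),(196,371)],.167)
show("red end",[(302,344)],.03)
show("spring",[(204,228)],.19); show("piston",[(431,385)],.06);show("socket",[(366,222)],.065);show("can",[(307,195)],.16);show("bottle",[(416,190)],.17)
E
```

```text
deck [[0.7012, 0.3335], [0.6874, 0.1677], [0.3192, 0.2068], [0.331, 0.3674]]
[0.50971714 0.26884377] [np.float64(0.37176394688759273), np.float64(0.16635069384272694), np.float64(0.3702460443200114), np.float64(0.16099341164478162)]
tray [[0.6021, -0.2419], [0.6249, -0.4015], [0.3774, -0.4396], [0.3505, -0.2847]]
[ 0.48872668 -0.34191827] [np.float64(0.25531088887195674), np.float64(0.16117025731754284), np.float64(0.25033900424076144), np.float64(0.15717229718964446)]
ratchet [[0.5975, 0.2707], [0.4308, 0.2618]]
red end [[0.4911, 0.1127]]
spring [[0.6734, 0.2598]]
piston [[0.4151, -0.1381]]
socket [[0.7297, -0.0079]]
can [[0.7476, 0.0921]]
bottle [[0.7565, -0.1039]]
```

View pics/head.png

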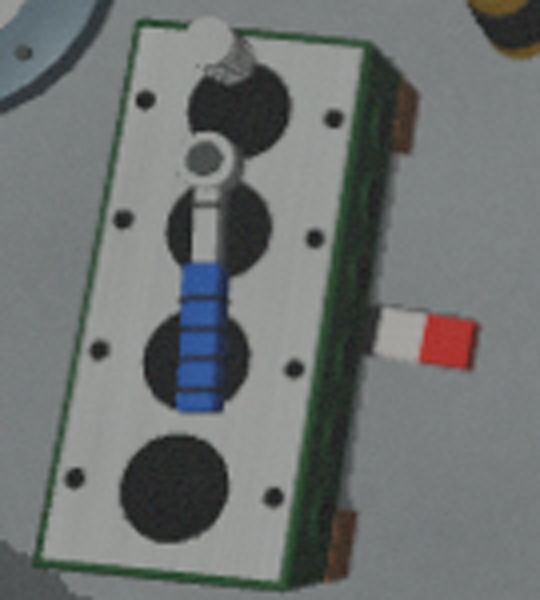

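The crop shows the deck corners at (137,20), (370,42), (285,588) and (37,566). The ratchet head is at (207,157) and its grip end at (200,411). The red cap spans (420..478, 312..370), and the spring top is at (212,42).

```bash
python3 - <<'E'
from h import *
c=robot.read_camera("top")
print("cam",-c["R"].T@c["t"])
def show(n,p,z): w=px2w(c,np.array(p)/4+[75,135],z); print(n,w.round(4).tolist()); return w
w=show("deck",[(137,20),(370,42),(285,588),(37,566)],.145); print(w.mean(0),[np.linalg.norm(w[i]-w[i-1]).round(4) for i in range(4)])
ch=show("chambers",[(239,110),(219,227),(196,359),(174,488)],.145); d=ch[0]-ch[3]; print(ch.mean(0),np.arctan2(d[1],d[0]))
r=show("ratchet",[(207,157),(200,411)],.168);d=r[0]-r[1];u=d/np.linalg.norm(d);print(np.linalg.norm(d),np.arctan2(d[1],d[0]),"origin",r[0]-.075*u,r[1]+.095*u)
show("grip sides",[(184,262),(227,264),(177,411),(223,411)],.165)
show("red",[(422,312),(474,320),(467,370),(418,362)],.03)
show("white",[(380,307),(373,353)],.03)
show("spring top",[(212,42)],.19)
s=robot.read_state(); print(cv2.Rodrigues(s["orientation"])[0].round(3))
# check tray edges
cw=cv2.resize(c["frame"],None,fx=1,fy=1); m=((cw[...,0]>120)&(cw[...,1]<60)).astype(np.uint8); 
n,l,st,ce=cv2.connectedComponentsWithStats(m); i=1+np.argmax(st[1:,4]); print(st[i])
b=cv2.boxPoints(cv2.minAreaRect(np.argwhere(l==i)[:,::-1].astype(np.float32))); print(b, px2w(c,b,.028))
E
```

```text
cam [ 0.39194299 -0.0897371   1.10423164]
deck [[0.7035, 0.3378], [0.6904, 0.1738], [0.3166, 0.2058], [0.3293, 0.3678]]
[0.5099571 0.2712709] [np.float64(0.3754), np.float64(0.1645), np.float64(0.3752), np.float64(0.1625)]
chambers [[0.6394, 0.2617], [0.5563, 0.2689], [0.4656, 0.2768], [0.3801, 0.2838]]
[0.51038353 0.27279876] -0.08510526982262932
ratchet [[0.6004, 0.2722], [0.43, 0.2625]]
0.17066994873390604 0.05677885606562669 origin [0.52547735 0.26792904] [0.52480848 0.26789102]
grip sides [[0.5288, 0.2827], [0.5278, 0.2541], [0.4299, 0.2786], [0.4303, 0.2487]]
red [[0.5125, 0.1527], [0.5069, 0.1128], [0.4688, 0.1162], [0.4743, 0.1536]]
white [[0.5159, 0.1849], [0.4807, 0.188]]
spring top [[0.6745, 0.2667]]
[[-0.935  0.354 -0.001]
 [ 0.354  0.935 -0.001]
 [ 0.    -0.001 -1.   ]]
[ 310  182   62   88 3783]
[[309.82605 186.0312 ]
 [357.6197  177.45287]
 [372.58276 260.81848]
 [324.78912 269.3968 ]] [[ 0.60284459 -0.24411191]
 [ 0.63235939 -0.39335275]
 [ 0.37811225 -0.42851617]
 [ 0.35059556 -0.28564826]]
```

```bash
cat >> h.py <<'E'
def plan(x,y,z,a):
    """world target (m) and tool-x heading -> twist first, then shift (cm) in turned tool axes"""
    s=robot.read_state(); R=cv2.Rodrigues(s["orientation"])[0]; a0=np.arctan2(R[1,0],R[0,0])
    da=(a-a0+np.pi)%(2*np.pi)-np.pi; d=np.array([x,y,z])-s["tool_pos"]
    print("t",round(s["t"],2),"pos",s["tool_pos"].round(4),"a",round(a0,3),"tilt",R[:,2].round(3),"q",s["q"].round(2),"F",s["force"].round(1),"op",round(s["opening"],4),"g",round(s["gripper_force"],1))
    print("twist",round(-da,3),"shift cm",(100*np.array([d[0]*np.cos(a)+d[1]*np.sin(a), d[0]*np.sin(a)-d[1]*np.cos(a), -d[2]])).round(2))
E
python3 -c "
from h import *
plan(.517,.2675,.26,3.199)"
```

```text
t 0.2 pos [0.2122 0.5609 0.243 ] a 2.78 tilt [-0.001 -0.001 -1.   ] q [ 1.12  0.13  1.49  0.    1.52 -0.09] F [-0.8  0.8  0.1] op 0.0931 g 0.0
twist -0.419 shift cm [-28.75 -31.04  -1.7 ]
```

Request:
apply_moves --pt "0 0 -0.6" --pt "0 0 -0.6" --pt "0 0 -0.5" --pt "-3.5 -3.8 0" --pt "-3.5 -3.8 0" --pt "-3.5 -3.8 0" --pt "-3.5 -3.8 0" --pt "-3.5 -3.8 0" --twist '[-0.14, -0.14, -0.14, 0, 0, 0, 0, 0]' --gripper 6.5

```text
t: 1.2
tool_pos: [0.399, 0.3803, 0.2605]
orientation: [0.092, -3.14, 0.0]
force: [0.9, -0.2, 0.6]
opening: 0.0649
gripper_force: 0.0
```

Request:
apply_moves --pt "-3.7 -4.0 0" --pt "-3.8 -4.0 0" --pt "-3.7 -4.0 0" --pt "0 0 0" --pt "0 0 0" --twist '[0, 0, 0, 0, 0]'

```text
t: 1.82
tool_pos: [0.5166, 0.2685, 0.2603]
orientation: [0.09, -3.139, -0.0]
force: [-0.3, 0.1, 0.4]
opening: 0.0649
gripper_force: 0.0
```

```bash
python3 -c "
from h import *
plan(.517,.2675,.173,3.199)
c=robot.read_camera('wrist'); cv2.imwrite('pics/w1.png',c['frame'][:,:,::-1])
print(c['R'].round(3),c['t'].round(3),c['cx'],c['cy'],c['vertical_fov'],c['k1'])
print(w2px(c,[[.525,.268,.169],[.6003,.272,.169],[.43,.2625,.169]]))"
```

```text
t 1.82 pos [0.5166 0.2685 0.2603] a -3.084 tilt [-0.001  0.    -1.   ] q [ 0.39  0.08  1.52  0.    1.55 -1.24] F [-0.3  0.1  0.4] op 0.0649 g 0.0
twist 0.0 shift cm [-0.04 -0.1   8.73]
[[-0.057  0.998  0.001]
 [ 0.962  0.055  0.268]
 [ 0.268  0.017 -0.963]] [-0.239 -0.547  0.264] 258.7471609314667 197.7850502997666 58.46492405813074 -0.017881486058891494
[[256.97908258 222.67718214]
 [256.69156083 314.18109174]
 [256.72241233  83.09523332]]
```

View pics/w1.png

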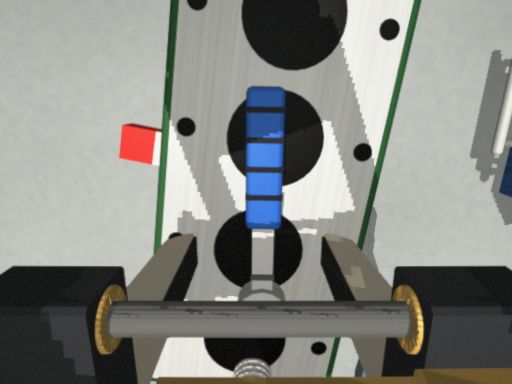

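The wrist view shows the ratchet grip at u≈265, between fingers centred on about u≈259. It lies about 4 mm towards +y, well inside the opening. The grip end is at (265,88) and the red cap at (138,144).

Request:
apply_moves --pt "0 0.25 2.5" --pt "0 0 3.0" --pt "0 0 2.0" --pt "0 0 1.1" --pt "0 0 0" --twist '[0, 0, 0, 0, 0]'

```text
t: 2.5
tool_pos: [0.5162, 0.2711, 0.1741]
orientation: [0.092, -3.139, 0.001]
force: [0.5, -0.5, -0.0]
opening: 0.0649
gripper_force: 0.0
```

Request:
apply_moves --pt "0 0 0" --pt "0 0 0" --pt "0 0 0" --pt "0 0 0" --pt "0 0 0" --pt "0 0 0" --twist '[0, 0, 0, 0, 0, 0]' --gripper 1.5 --squeeze 30

```text
t: 3.25
tool_pos: [0.5169, 0.271, 0.1749]
orientation: [-0.091, 3.14, 0.0]
force: [0.3, -0.0, 2.1]
opening: 0.0258
gripper_force: 30.0
```

Request:
apply_moves --pt "0 0 -1.0" --pt "0 0 -3.0" --pt "0 0 -3.0" --pt "0 0 -3.0" --pt "0 0 0" --pt "0 0 0" --twist '[0, 0, 0, 0, -0.1, 0]'

```text
t: 4.0
tool_pos: [0.5167, 0.2708, 0.275]
orientation: [-0.248, 3.132, -0.0]
force: [-0.4, -0.7, -2.6]
opening: 0.0258
gripper_force: 29.9
```

```bash
python3 -c "
from h import *
plan(.480,-.3425,.24,3.302)"
```

```text
t 4.0 pos [0.5167 0.2708 0.275 ] a -2.984 tilt [ 0. -0. -1.] q [ 0.39  0.07  1.49 -0.    1.58 -1.33] F [-0.4 -0.7 -2.6] op 0.0258 g 29.9
twist -0.003 shift cm [ 13.42 -59.96   3.5 ]
```

Request:
apply_moves --pt "0.95 -4.3 0" --pt "0.95 -4.3 0" --pt "0.95 -4.3 0" --pt "0.95 -4.3 0" --pt "0.95 -4.3 0" --pt "0.95 -4.3 0" --pt "0.95 -4.3 0" --pt "0.95 -4.3 0" --twist '[0, 0, 0, 0, 0, 0, 0, 0]'

```text
t: 5.0
tool_pos: [0.4951, -0.0821, 0.2739]
orientation: [0.244, -3.131, -0.001]
force: [0.8, -0.9, -3.2]
opening: 0.0258
gripper_force: 29.9
```

Request:
apply_moves --pt "0.95 -4.3 0.6" --pt "0.95 -4.3 0.6" --pt "0.95 -4.3 0.6" --pt "0.95 -4.3 0.6" --pt "0.95 -4.2 0.6" --pt "0.95 -4.1 0.5" --pt "0 0 0" --pt "0 0 0" --twist '[0, 0, 0, 0, 0, 0, 0, 0]'

```text
t: 6.0
tool_pos: [0.4794, -0.341, 0.2388]
orientation: [0.245, -3.131, -0.003]
force: [0.8, -0.1, -3.7]
opening: 0.0255
gripper_force: 29.9
```

```bash
python3 -c "
from h import *
plan(.480,-.3425,.0355,3.302)
c=robot.read_camera('wrist'); cv2.imwrite('pics/w2.png',c['frame'][:,:,::-1])
print(w2px(c,[[.602,-.242,.028],[.625,-.4015,.028],[.377,-.44,.028],[.3505,-.2847,.028],[.489,-.341,.005]]))"
```

```text
t 6.0 pos [ 0.4794 -0.341   0.2388] a -2.985 tilt [-0.001  0.002 -1.   ] q [-0.71  0.1   1.53  0.    1.51 -2.43] F [ 0.8 -0.1 -3.7] op 0.0255 g 29.9
twist -0.004 shift cm [-0.04 -0.16 20.33]
[[326.22135659 292.21657865]
 [186.61302837 290.78305844]
 [172.55754323  57.34615631]
 [337.01574087  55.14753662]
 [256.70284488 180.46743178]]
```

View pics/w2.png

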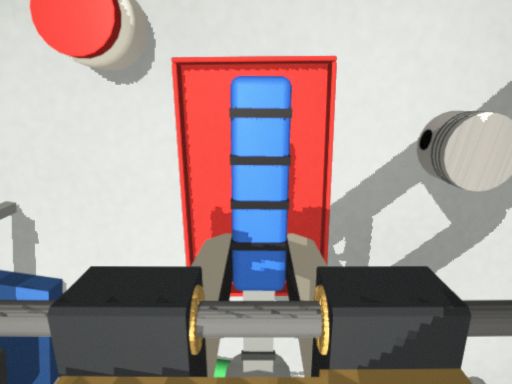

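The near tray corners at (174,58) and (335,58) match the prediction, and the ratchet lies centred along the tray. Next I lower it.

Request:
apply_moves --pt "0 0 4.0" --pt "0 0 4.5" --pt "0 0 4.5" --pt "0 0 3.5" --pt "0 0 2.0" --pt "0 0 1.0" --pt "0 0 0.6" --pt "0 0 0" --twist '[0, 0, 0, 0, 0, 0, 0, 0]'

```text
t: 7.05
tool_pos: [0.4803, -0.3419, 0.0395]
orientation: [-0.248, 3.131, -0.001]
force: [0.5, 0.1, -3.0]
opening: 0.0257
gripper_force: 29.9
```

Request:
apply_moves --pt "0 0 0.2" --pt "0 0 0.15" --pt "0 0 0" --twist '[0, 0, 0]'

```text
t: 7.42
tool_pos: [0.4798, -0.3417, 0.0353]
orientation: [-0.248, 3.132, -0.0]
force: [-0.1, 0.3, -3.8]
opening: 0.0257
gripper_force: 29.9
```

Request:
apply_moves --pt "0 0 0.1" --pt "0 0 0" --twist '[0, 0]'

```text
t: 7.68
tool_pos: [0.4799, -0.3418, 0.0349]
orientation: [-0.248, 3.132, -0.0]
force: [-4.4, 2.8, 4.7]
opening: 0.0259
gripper_force: 29.9
```

Request:
apply_moves --pt "0 0 0" --pt "0 0 0" --pt "0 0 0" --pt "0 0 0" --twist '[0, 0, 0, 0]' --gripper 5

```text
t: 8.18
tool_pos: [0.4798, -0.3416, 0.0341]
orientation: [-0.248, 3.132, -0.0]
force: [0.1, -0.3, -0.9]
opening: 0.0497
gripper_force: 0.0
```

Request:
apply_moves --pt "0 0 -3" --pt "0 0 -4" --pt "0 0 -4" --pt "0 0 -4" --pt "0 0 0" --pt "0 0 0" --twist '[0, 0, 0, 0, 0, 0]'

```text
t: 8.93
tool_pos: [0.4796, -0.3414, 0.1836]
orientation: [0.248, -3.131, -0.0]
force: [-0.5, -0.3, -0.1]
opening: 0.05
gripper_force: 0.0
```

```bash
python3 -c "
from h import *
plan(.492,.125,.18,1.43)
c=robot.read_camera('top'); d=c
im=cv2.resize(c['frame'],(800,600),interpolation=cv2.INTER_CUBIC)[:,:,::-1]
a=c['frame'][165:285,295:395,::-1]; b=c['frame'][200:240,155:205,::-1]
a=cv2.resize(a,None,fx=4,fy=4,interpolation=cv2.INTER_CUBIC); b=cv2.resize(b,None,fx=8,fy=8,interpolation=cv2.INTER_CUBIC)
o=np.zeros((480,800,3),np.uint8); o[:480,:400]=a; o[:320,400:]=b; cv2.imwrite('pics/t2.png',o)"
```

```text
t 8.93 pos [ 0.4796 -0.3414  0.1836] a -2.983 tilt [-0.  0. -1.] q [-0.71  0.14  1.59 -0.    1.41 -2.43] F [-0.5 -0.3 -0.1] op 0.05 g 0.0
twist 1.87 shift cm [46.36 -5.32  0.36]
```

View pics/t2.png

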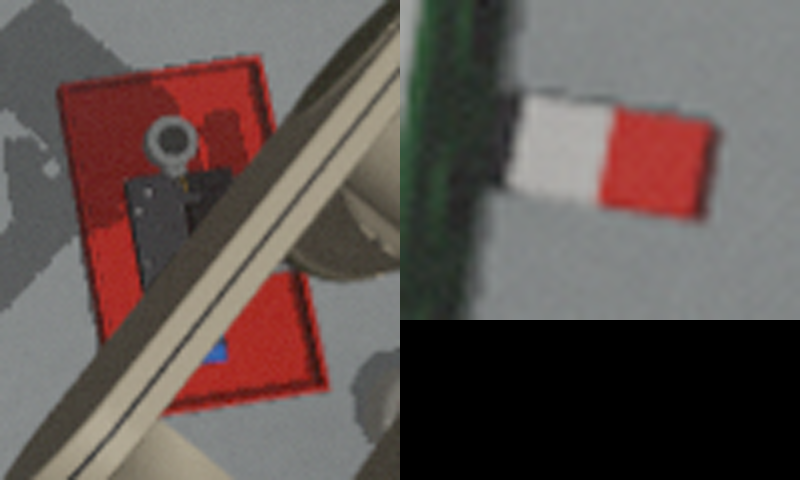

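The ratchet lies in the tray: head at (172,140), grip end at (213,352), centred. The bar's outline corners in the right crop are (520,95), (712,120), (700,216) and (505,190), with the red/white border running (612,105) to (600,202).

```bash
python3 -c "
from h import *
c=robot.read_camera('top')
p=(np.array([(520,95),(612,106),(710,120),(698,216),(600,202),(505,190)])-[400,0])/8+[155,200]
w=px2w(c,p,.03); print(w.round(4))
for i,j in((0,2),(5,3),(1,2),(4,3)): d=w[i]-w[j]; print(np.linalg.norm(d),np.arctan2(d[1],d[0]))
"
```

```text
[[0.5155 0.1849]
 [0.5117 0.1496]
 [0.5069 0.112 ]
 [0.4703 0.1148]
 [0.4751 0.1521]
 [0.4792 0.1883]]
0.07332127576400066 1.4535322298500508
0.07404632725143373 1.4506932828903232
0.03789447653590321 1.4426064024253173
0.03765317709123162 1.4429332651072493
```

Request:
apply_moves --pt "0 0 0" --pt "0 0 0" --pt "0 0 0" --pt "0 0 0" --pt "0 0 0" --pt "0 0 0" --pt "0 0 0" --pt "0 0 0" --twist '[0.165, 0.165, 0.165, 0.165, 0.165, 0.165, 0.165, 0.165]' --gripper 6.5

```text
t: 10.02
tool_pos: [0.479, -0.341, 0.1822]
orientation: [-1.729, -2.619, -0.001]
force: [-0.5, 0.1, -1.2]
opening: 0.0649
gripper_force: 0.0
```

Request:
apply_moves --pt "0 0 0" --pt "0 0 0" --pt "0 0 0" --pt "0 0 0" --twist '[0.165, 0.165, 0.165, 0.038]'

```text
t: 10.52
tool_pos: [0.4791, -0.341, 0.1822]
orientation: [-2.356, -2.074, 0.001]
force: [1.7, -0.2, 0.7]
opening: 0.0649
gripper_force: 0.0
```

```bash
python3 -c "
from h import *
plan(.490,.127,.18,1.447)"
```

```text
t 10.53 pos [ 0.4791 -0.341   0.1822] a 1.444 tilt [-0.002  0.002 -1.   ] q [-0.71  0.14  1.59 -0.    1.41 -0.58] F [ 1.7 -0.2  0.7] op 0.0649 g 0.0
twist -0.003 shift cm [46.58 -4.69  0.22]
```

Request:
apply_moves --pt "4.6 -0.4 0" --pt "4.6 -0.4 0" --pt "4.6 -0.4 0" --pt "4.6 -0.4 0" --pt "4.6 -0.4 0" --pt "4.6 -0.4 0" --pt "4.6 -0.4 0" --twist '[0, 0, 0, 0, 0, 0, 0]'

```text
t: 11.4
tool_pos: [0.4908, -0.017, 0.1826]
orientation: [-2.354, -2.078, 0.002]
force: [0.5, 0.2, 0.8]
opening: 0.065
gripper_force: 0.0
```

Request:
apply_moves --pt "4.6 -0.5 0" --pt "4.6 -0.6 0" --pt "3.2 -0.4 0" --pt "0 0 0" --pt "0 0 0" --twist '[0, 0, 0, 0, 0]'

```text
t: 12.02
tool_pos: [0.4917, 0.1058, 0.1831]
orientation: [-2.354, -2.08, 0.003]
force: [0.1, -1.0, -0.7]
opening: 0.065
gripper_force: 0.0
```

```bash
python3 -c "
from h import *
plan(.490,.127,.029,1.447)
c=robot.read_camera('wrist'); cv2.imwrite('pics/w3.png',c['frame'][:,:,::-1])
print(w2px(c,[[.5117,.1496,.03],[.507,.112,.03],[.4703,.1148,.03],[.4751,.152,.03]]))"
```

```text
t 12.03 pos [0.4917 0.1058 0.1831] a 1.447 tilt [-0.002 -0.001 -1.   ] q [ 0.11 -0.1   1.83 -0.    1.41  0.23] F [ 0.1 -1.  -0.7] op 0.065 g 0.0
twist 0.0 shift cm [ 2.08 -0.43 15.41]
[[276.40565767 137.36254716]
 [275.78378469 180.99163469]
 [233.90972665 182.91534272]
 [233.27019076 139.88921896]]
```

View pics/w3.png

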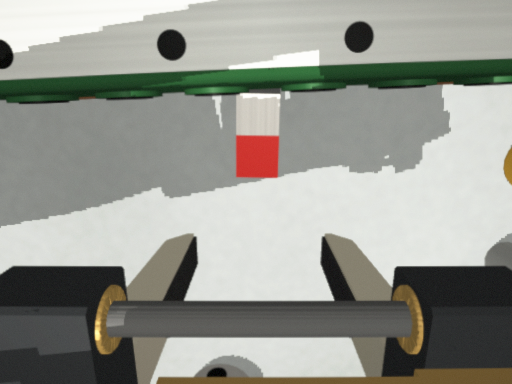

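The red cap is at u 236–279, v 135–178, within 3 px of the prediction and centred between the fingers.

Request:
apply_moves --pt "1.1 -0.2 3.0" --pt "1.1 0 4.0" --pt "0 0 3.5" --pt "0 0 2.5" --pt "0 0 1.5" --pt "0 0 0.8" --pt "0 0 0" --twist '[0, 0, 0, 0, 0, 0, 0]'

```text
t: 12.95
tool_pos: [0.4932, 0.1281, 0.0312]
orientation: [2.355, 2.079, -0.0]
force: [0.1, -0.5, -0.4]
opening: 0.0653
gripper_force: 0.0
```

Request:
apply_moves --pt "0 0 0" --pt "0 0 0" --pt "0 0 0" --pt "0 0 0" --pt "0 0 0" --pt "0 0 0" --twist '[0, 0, 0, 0, 0, 0]' --gripper 2.5 --squeeze 25

```text
t: 13.7
tool_pos: [0.4933, 0.1285, 0.0316]
orientation: [2.355, 2.079, 0.001]
force: [-1.2, 0.6, 5.7]
opening: 0.0356
gripper_force: 25.0
```

Request:
apply_moves --pt "-0.5 0 0" --pt "-1.5 0 0" --pt "-2.0 0 0" --pt "-2.0 0 0" --pt "-2.0 0 0" --pt "-2.0 0 0" --pt "-2.0 0 0" --pt "-2.0 0 0" --twist '[0, 0, 0, 0, 0, 0, 0, 0]'

```text
t: 14.7
tool_pos: [0.476, -0.0107, 0.0315]
orientation: [-2.355, -2.08, -0.002]
force: [1.4, 5.9, 4.0]
opening: 0.0358
gripper_force: 25.0
```

Request:
apply_moves --pt "-1.0 0 0" --pt "-0.5 0 0" --pt "0 0 0" --pt "0 0 0" --twist '[0, 0, 0, 0]'

```text
t: 15.2
tool_pos: [0.4742, -0.0258, 0.0315]
orientation: [2.354, 2.079, 0.0]
force: [-0.0, 0.4, 5.8]
opening: 0.036
gripper_force: 25.0
```

Request:
apply_moves --pt "0 0 0" --pt "0 0 0" --pt "0 0 0" --pt "0 0 0" --twist '[0, 0, 0, 0]' --gripper 6.5

```text
t: 15.7
tool_pos: [0.4737, -0.0255, 0.031]
orientation: [-2.355, -2.079, 0.0]
force: [0.4, 0.3, -0.8]
opening: 0.0645
gripper_force: 0.0
```

Request:
apply_moves --pt "0 0 -2" --pt "0 0 -4" --pt "0 0 -4" --pt "0 0 -4" --pt "0 0 0" --pt "0 0 0" --twist '[0, 0, 0, 0, 0, 0]'

```text
t: 16.45
tool_pos: [0.4736, -0.0254, 0.1706]
orientation: [-2.355, -2.079, 0.0]
force: [-0.1, -0.3, -0.6]
opening: 0.0652
gripper_force: 0.0
```

```bash
python3 -c "
from h import *
plan(.5,.06,.18,1.447)
c=robot.read_camera('wrist'); cv2.imwrite('pics/w4.png',c['frame'][:,:,::-1])"
```

```text
t 16.45 pos [ 0.4736 -0.0254  0.1706] a 1.447 tilt [-0.  0. -1.] q [-0.16 -0.17  1.92 -0.    1.39 -0.04] F [-0.1 -0.3 -0.6] op 0.0652 g 0.0
twist -0.0 shift cm [ 8.8   1.57 -0.94]
```

View pics/w4.png

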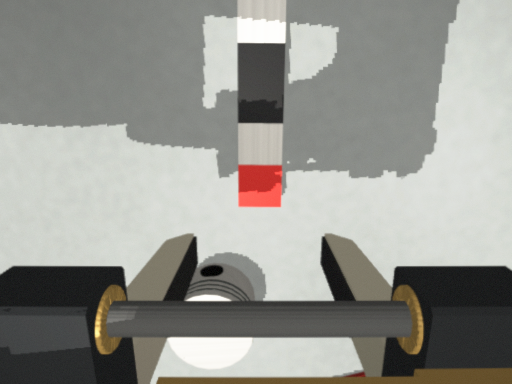

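The straightedge is out. Its black band covers u 237–284, v 43–122, and the red cap spans v 165–206, in line with the tool.

```bash
python3 -c "
from h import *
c=robot.read_camera('wrist')
w=px2w(c,[(260.5,43),(260.5,122.5),(260,165),(259.5,206)],.03); print(w.round(4))
m=w[:2].mean(0);d=w[0]-w[3];print(m,np.arctan2(d[1],d[0]),np.linalg.norm(w[0]-w[1]),np.linalg.norm(d),'red end est',w[3]+d/np.linalg.norm(d)*.1)
h=m-[.5105,.272];print('y in head',-h[0]*np.sin(-.085)+h[1]*np.cos(-.085))
plan(m[0],m[1],.17,1.447)"
```

```text
[[ 0.4885  0.0919]
 [ 0.4813  0.0333]
 [ 0.4766 -0.0008]
 [ 0.4719 -0.036 ]]
[0.48487509 0.06256735] 1.4415059304332816 0.05900903798025082 0.12887879623251705 red end est [0.48476236 0.06321235]
y in head -0.21085202576687373
t 16.55 pos [ 0.4729 -0.0253  0.1696] a 1.447 tilt [-0.003  0.    -1.   ] q [-0.16 -0.17  1.92 -0.    1.39 -0.04] F [-0.5  0.1 -0.5] op 0.0649 g 0.0
twist -0.0 shift cm [ 8.87  0.11 -0.04]
```

Request:
apply_moves --pt "4.4 0.1 0" --pt "4.5 0 2.0" --pt "0 0 3.5" --pt "0 0 3.5" --pt "0 0 2.5" --pt "0 0 1.5" --pt "0 0 1.0" --pt "0 0 0" --twist '[0, 0, 0, 0, 0, 0, 0, 0]'

```text
t: 17.55
tool_pos: [0.4855, 0.0627, 0.0307]
orientation: [-2.354, -2.079, 0.001]
force: [-0.0, -0.4, -0.1]
opening: 0.0649
gripper_force: 0.0
```

Request:
apply_moves --pt "0 0 0" --pt "0 0 0" --pt "0 0 0" --pt "0 0 0" --pt "0 0 0" --pt "0 0 0" --twist '[0, 0, 0, 0, 0, 0]' --gripper 2.5 --squeeze 40

```text
t: 18.3
tool_pos: [0.4862, 0.0628, 0.0316]
orientation: [2.355, 2.079, 0.001]
force: [-1.8, -0.8, 5.5]
opening: 0.0358
gripper_force: 40.0
```

Request:
apply_moves --pt "0 0 -1.0" --pt "0 0 -2.0" --pt "0 0 -3.0" --pt "0 0 -4.0" --pt "0 0 -4.0" --pt "0 0 -4.0" --pt "0 0 -4.0" --pt "0 0 -2.0" --twist '[0, 0, 0, 0, 0, 0, 0, 0]'

```text
t: 19.3
tool_pos: [0.4863, 0.0628, 0.2733]
orientation: [2.354, 2.079, 0.003]
force: [-0.3, -0.2, -4.8]
opening: 0.0359
gripper_force: 40.0
```

Request:
apply_moves --pt "0 0 0" --pt "0 0 0" --pt "0 0 0" --pt "0 0 0" --pt "0 0 0" --pt "0 0 0" --pt "0 0 0" --pt "0 0 0" --twist '[-0.12, -0.15, -0.15, -0.15, -0.15, -0.15, -0.15, -0.15]'

```text
t: 20.3
tool_pos: [0.4851, 0.0627, 0.2696]
orientation: [-0.807, -3.034, 0.001]
force: [0.6, -0.8, -3.8]
opening: 0.0358
gripper_force: 40.0
```

Request:
apply_moves --pt "0 0 0" --pt "0 0 0" --pt "0 0 0" --pt "0 0 0" --twist '[-0.15, -0.15, -0.14, 0]'

```text
t: 20.8
tool_pos: [0.4852, 0.0628, 0.2698]
orientation: [-0.134, -3.136, 0.0]
force: [-0.3, 0.5, -4.7]
opening: 0.0356
gripper_force: 40.0
```

```bash
python3 -c "
from h import *
plan(.5105,.272,.26,3.057)"
```

```text
t 20.8 pos [0.4852 0.0628 0.2698] a 3.056 tilt [-0.002 -0.    -1.   ] q [ 0.02 -0.18  1.75 -0.    1.58 -1.46] F [-0.3  0.5 -4.7] op 0.0356 g 40.0
twist -0.001 shift cm [-0.75 21.06  0.98]
```

Request:
apply_moves --pt "-0.1 2.0 0" --pt "-0.1 3.5 0" --pt "-0.1 4.0 0" --pt "-0.2 4.0 0" --pt "-0.1 4.0 0" --pt "-0.1 2.5 0.5" --pt "-0.1 1.0 0.5" --pt "0 0 0" --twist '[0, 0, 0, 0, 0, 0, 0, 0]'

```text
t: 21.8
tool_pos: [0.511, 0.2712, 0.2598]
orientation: [-0.134, -3.137, 0.002]
force: [-0.3, -0.6, -4.9]
opening: 0.0357
gripper_force: 40.0
```

```bash
python3 -c "
from h import *
plan(.5105,.272,.177,3.057)
c=robot.read_camera('wrist'); cv2.imwrite('pics/w5.png',c['frame'][:,:,::-1])
print(w2px(c,[[.3801,.2838,.145],[.4656,.2768,.145],[.3166,.2058,.145],[.3293,.3678,.145]]))"
```

```text
t 21.8 pos [0.511  0.2712 0.2598] a 3.056 tilt [-0.002 -0.001 -1.   ] q [ 0.4   0.07  1.52 -0.    1.55 -1.09] F [-0.3 -0.6 -4.9] op 0.0357 g 40.0
twist -0.001 shift cm [0.06 0.08 8.28]
[[260.66514435  15.98287254]
 [260.96113361 143.17640683]
 [130.71153636 -80.15964889]
 [385.10608684 -82.41293881]]
```

View pics/w5.png

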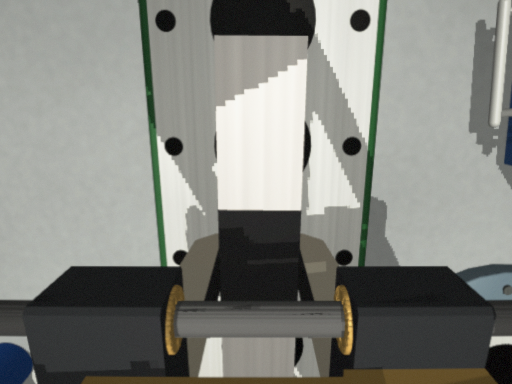

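The bar, at u≈216–305, is centred and parallel between the deck's green edges at u≈150 and 377. I lower it next.

Request:
apply_moves --pt "0 0 2.0" --pt "0 0 2.5" --pt "0 0 1.5" --pt "0 0 1.0" --pt "0 0 0.6" --pt "0 0 0.3" --pt "0 0 0" --pt "0 0 0" --twist '[0, 0, 0, 0, 0, 0, 0, 0]'

```text
t: 22.85
tool_pos: [0.512, 0.2715, 0.1828]
orientation: [0.133, 3.138, 0.001]
force: [0.4, -0.4, -4.7]
opening: 0.0358
gripper_force: 40.0
```

Request:
apply_moves --pt "0 0 0.2" --pt "0 0 0.2" --pt "0 0 0.1" --pt "0 0 0" --pt "0 0 0" --twist '[0, 0, 0, 0, 0]'

```text
t: 23.48
tool_pos: [0.5116, 0.2713, 0.1772]
orientation: [0.133, 3.139, 0.0]
force: [0.9, 1.1, -4.5]
opening: 0.0361
gripper_force: 40.0
```

Request:
apply_moves --pt "0 0 0.1" --pt "0 0 0.05" --pt "0 0 0" --twist '[0, 0, 0]'

```text
t: 23.85
tool_pos: [0.5118, 0.2714, 0.1767]
orientation: [0.133, 3.138, 0.0]
force: [-4.5, -2.7, 5.0]
opening: 0.0357
gripper_force: 40.0
```

Contact felt: it rests on the deck. Now I release and retreat.

Request:
apply_moves --pt "0 0 0" --pt "0 0 0" --pt "0 0 0" --pt "0 0 0" --twist '[0, 0, 0, 0]' --gripper 6.5

```text
t: 24.35
tool_pos: [0.5116, 0.2714, 0.1755]
orientation: [-0.133, -3.139, -0.0]
force: [-0.0, -0.2, 0.3]
opening: 0.0647
gripper_force: 0.0
```

Request:
apply_moves --pt "0 0 -2" --pt "0 0 -4" --pt "0 0 -4" --pt "0 0 -3" --pt "0 0 0" --pt "0 0 0" --pt "0 0 0" --twist '[0, 0, 0, 0, 0, 0, 0]'

```text
t: 25.22
tool_pos: [0.511, 0.2711, 0.3041]
orientation: [-0.133, -3.136, 0.002]
force: [0.1, 0.5, 0.3]
opening: 0.0642
gripper_force: 0.0
```

```bash
python3 -c "
from h import *
plan(.5105,.272,.3,3.057)
a=robot.read_camera('wrist')['frame']; b=robot.read_camera('side')['frame']; d=robot.read_camera('top')['frame']
o=np.zeros((600,800,3),np.uint8); o[:300,:400]=cv2.resize(a,(400,300)); o[:300,400:]=cv2.resize(d,(400,300)); o[300:,:400]=cv2.resize(b,(400,300)); o[300:,400:]=cv2.resize(b[210:330,165:325],(400,300))
cv2.imwrite('pics/end.png',o[:,:,::-1])"
```

```text
t 25.23 pos [0.511  0.2711 0.3041] a 3.057 tilt [-0.002 -0.001 -1.   ] q [ 0.4   0.06  1.46  0.    1.63 -1.09] F [0.1 0.5 0.3] op 0.0642 g 0.0
twist -0.0 shift cm [0.05 0.09 0.41]
```

View pics/end.png

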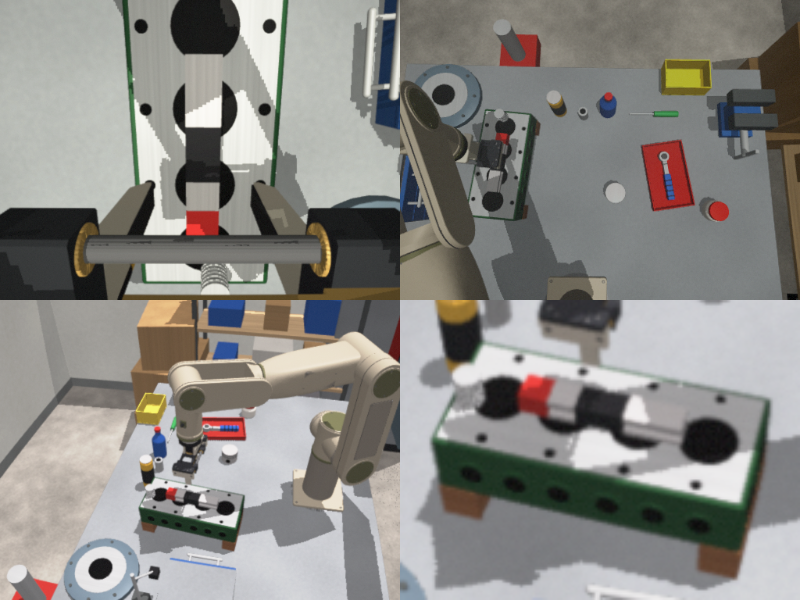

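The straightedge lies flat and centred along the chambers, with its band at about (203,150) in the wrist view. The ratchet is in the middle of the tray at about (667,175) in the top view, and the bystanders haven't moved.

```bash
python3 -c "
from plant import robot
print(robot.close_job())"
```

```text
the job is handed in; nothing more can be done
None
```

The job is handed in at about 25 s: the last pictures show the ratchet flat in the middle of the tray and the straightedge flat on the deck along the chamber row, with nothing else visibly moved; the hand-in gave no verdict.

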